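# Put the spare battery pack on charge

## Robot

A 7-joint arm with a two-finger parallel gripper is mounted at the origin on the work surface. World frame = base frame: x ahead of the robot, y to its left, z up, the work surface at z = 0. Lengths are in m, angles in rad, forces in N, time in s.
With the tool pointing down it reaches from about 0.4 to 0.85 m from the base axis. Payload 10.4 kg.
Tool frame: the origin (TCP) lies at the very end of the fingers, on their centre line; the grasp point (between the pads) lies 19 mm behind it (manip.grip_point_offset is the distance from the TCP to the grasp point, in m); z points along the fingers, y is the line along which they close (so a half turn about z gives the same grasp; the last joint's range is limited). The gripper opens to 85 mm and grips with 20 to 120 N. Pads are 22 mm wide; open, the fingers measure 114 mm over their backs; the gripper's body (76 mm by 85 mm) begins 54 mm behind the grasp point. The pads swing forward as they close: fully open they stand 13 mm farther back than shut.
Start: joints at [-1.278, 0.332, -0.065, 1.46, 0.022, 1.35, -0.088], TCP at [0.194, 0.594, 0.231] pointing down, gripper open.
Joint ranges: [-2.6, 2.6], [-0.5, 2.12], [-1.47, 1.34], [0.16, 2.42], [-1.27, 4.41], [0.06, 2.06], [-2.6, 2.6]. Speed limits (rad/s): [2.22, 2.22, 2.79, 2.79, 3.14, 3.14, 3.14].

## Interface

Orientations are given as a unit quaternion [x, y, z, w].
In Python, from workcell import manip gives the robot as it stands. The module is installed in compiled form; this text tells all that it offers.
- The arm moves only by the tool step_arm, never from a script. Its argument "moves" is a list of rows, each a list of 7 numbers: the closure, from 0 (fully open) to 1 (shut), then the shift along the world's x, y, z in mm, then the turn, a rotation vector about the world's x, y, z in rad. In form: [[grip, tx, ty, tz, ax, ay, az], ...]. A call has 1 to 10 rows; each row is the pose to reach, as a shift and turn from the pose commanded when the call began; what a row does not reach only later rows make up. A row lasts 1/10 s, in which the tool goes at most 50 mm and 8.59 degrees, less where a joint would pass 70% of its speed; a pose out of reach is approached as far as the arm can. A call with a gripper value outside its range is refused whole. The fingers move at their own pace and stop on an object; "grip_force" is the grip in N (left out, the last holds). Time passes only in rows, so rows that repeat a pose let the fingers close. It gives the time, the measured TCP pose, the force, the opening and the grip force at its end, in the units of the state.
- manip.get_obs(): the state, without advancing time (a new reading comes with each control period).
- manip.camera(name): name is "side" or "top" or "wrist"; returns a dict with "image" (400x640x3 uint8, blue, green, red), "K" (3x3 intrinsics, pixels), "rvec" (rotation vector, rad) and "tvec" (3), from world to camera coordinates, as OpenCV has them; the wrist camera has in their place "mount" (4x4, takes a point from camera to tool coordinates, whose origin is the TCP and whose axes are the flange's). Camera axes: x right, y down, z forward; pixel columns grow to the right and rows downward; lengths in m; the calibration is good to about 2 mm. A picture is of the moment at which its call begins: read the wrist's pose just before it. There is no depth.
- manip.hand_in(): hands the job in; it is judged then, once.
The state is a dict: "clock": time; "joint_pos": joint angles; "joint_velocities": joint speeds; "tau": joint torques, N m; "position": TCP position; "ee_rot": TCP orientation; "ft_force": force on the tool from outside, world axes, zero at the start; "torque": the same for the moment, N m; "grip_width": opening from 0.0 (shut) to 1.0 (fully open); "grasp_force": force on a finger pad.
Only numpy, scipy, OpenCV 4.12 (cv2) and the standard library are available. Lean on these libraries where they do the work, as an engineer would, in place of code of your own. Each camera call takes 0.05 s, during which the arm holds its last target. There are 200 camera calls.

## Task

Pull the drawer of the small bench cabinet all the way out to its stop and leave it open. Take the battery pack out of it and plug it, stem down, into the empty charging dock so that it sits fully home, with its shoulder flat on the dock. Leave the round steel wrench socket in the drawer and do not shift the things lying and standing on the bench.

Things in the scene. Friction and masses are not known exactly. Their poses are not given: they have to be found in the camera images.
- drawer (a joint): opening in m of the drawer of the grey metal bench cabinet (fixed, 240 mm deep, 260 wide, 128 high, nothing on top): 0 shut, 0.16 fully out at the stop. Starts shut or a little ajar; needs about 2 N. Inside is a tray 195 mm deep x 226 mm wide, its floor 16 mm above the bench, side and back walls only 33 mm above that floor; the front panel's top is 114 mm above the bench
- handle (a point): middle of the drawer's steel bar handle: round bar 11 mm thick, 120 mm long along y, 90 mm above the bench, 35 mm in front of the drawer front (29 mm free gap behind the bar). It moves with the drawer. Axes of the cabinet: x points into the cabinet, so the drawer pulls out along -x, towards the robot; y across it, z up. The cabinet's centre is 154 mm along +x from the handle when shut
- pack: battery pack standing on its stem in the drawer on either side of the wrench socket, 0.35 kg. Grey stem: 44 (its x) x 34 (y) mm, 40 mm tall; black head on it: 62 (x) x 50 (y) mm, 46 mm tall; 86 mm in all. Origin: centre of the stem's underside, z up. The shoulder is the head's underside, 40 mm up. Its x lies roughly along the handle's x. Fits the dock either way round (half a turn)
- dock: the EMPTY charging dock, fixed: grey block 130 (its x) x 110 (y) x 60 mm high with one rectangular hole in its top; a 10 mm high black ridge along its +x edge. Origin: centre of its underside
- dock_mouth (a point): centre of the hole's mouth in the empty dock's top face (60 mm above the bench), axes as the dock's. The hole is 48 (x) x 38 (y) mm 46 mm deep; with the pack fully home its shoulder rests on the dock's top and its origin is 40 mm below this point
- dock_full: an identical dock that already has a fixed pack plugged in (its head stands 46 mm above the 60 mm high dock). Origin: centre of its underside. The two docks may be in either place
- impact_socket: dark steel impact socket, a cylinder 44 mm in diameter and 75 mm tall, standing in the drawer beside the pack; origin: centre of its underside. Stays in the drawer
- spray: blue spray bottle with a cap, 64 mm diameter, 190 mm tall, standing, behind the docks; origin: centre of its underside. Leave it alone
- tin: round metal can, 86 mm diameter, 90 mm tall, standing, behind the docks; origin: centre of its underside. Leave it alone
- wrench: steel wrench 220 mm long lying flat on the bench, near the robot, in front of the cabinet; origin: between its ends, on its underside, x along its length. Leave it alone
- tape: grey roll of tape, 100 mm diameter, 45 mm tall, lying flat, to the right of the cabinet; origin: centre of its underside. Leave it alone
There are look-alikes about, which are no part of the job. What is shaped like the dock but turquoise is not meant.

How it is judged:
By the outcome, as a careful person would: the job done as asked, in the order asked, and still so for the second after the job is handed in, with the robot touching nothing.
It also fails if it takes over 66 s, if anything falls off the work surface, if the arm or the gripper's body presses on something with over 40 N, if the wrist force passes 120 N, or if a joint passes its speed limit or range.

## Working session

There is one attempt and no reset: what is moved stays moved. The work goes in short steps, Python scripts to look and compute and a tool call to move; the robot and the scene stay as the last step left them, time stands still between calls to the robot, and variables do not carry over. Pictures are saved under pics/ and viewed, at most 10 in all, crops included, and the job is handed in when it is done.

Besides the shell and the picture viewer there is one more tool, called after ">>>" in YAML: its name, and indented under it one key for each argument. step_arm: Moves the arm, as the interface text tells. Its arguments: {"type":"object","properties":{"moves":{"type":"array","items":{"type":"array","items":{"type":"number"}}},"grip_force":{"type":"number"}},"required":["moves"]}

```bash
mkdir -p pics; cat > h.py <<'E'
import numpy as np, cv2, json
from workcell import manip
from scipy.spatial.transform import Rotation as R
def snap(name, f):
    o=manip.get_obs(); c=manip.camera(name); cv2.imwrite(f'pics/{f}.png',c['image'])
    if name=='wrist':
        T=np.eye(4);T[:3,:3]=R.from_quat(o['ee_rot']).as_matrix();T[:3,3]=o['position']
        M=T@np.array(c['mount'])
    else:
        W=np.eye(4);W[:3,:3]=cv2.Rodrigues(np.array(c['rvec'],float))[0];W[:3,3]=np.ravel(c['tvec']);M=np.linalg.inv(W)
    np.savez(f'pics/{f}.npz',K=c['K'],M=M); return c
def ray(f,uv):
    d=np.load(f'pics/{f}.npz'); v=d['M'][:3,:3]@np.linalg.inv(d['K'])@np.array([uv[0],uv[1],1.]); return d['M'][:3,3],v/np.linalg.norm(v)
def atz(f,uv,z):
    o,v=ray(f,uv); return o+v*(z-o[2])/v[2]
def tri(*p):
    A=np.zeros((3,3));b=np.zeros(3);L=[ray(f,uv) for f,uv in p]
    for o,v in L:
        P=np.eye(3)-np.outer(v,v);A+=P;b+=P@o
    X=np.linalg.solve(A,b); return X,[np.linalg.norm((np.eye(3)-np.outer(v,v))@(X-o)) for o,v in L]
def proj(f,X):
    d=np.load(f'pics/{f}.npz');p=np.linalg.inv(d['M'])@np.append(X,1);q=d['K']@p[:3];return q[:2]/q[2]
E
python3 - <<'E'
from h import *
np.set_printoptions(precision=3,suppress=True)
for n in('top','side'):
    snap(n,n+'0'); d=np.load(f'pics/{n}0.npz');print(d['K'],d['M'])
o=manip.get_obs();print(o); print(manip.grip_point_offset)
E
```

```text
[[424.323   0.    323.573]
 [  0.    424.323 201.787]
 [  0.      0.      1.   ]] [[-0.023 -0.993  0.113  0.403]
 [-1.     0.02  -0.021 -0.026]
 [ 0.019 -0.113 -0.993  1.225]
 [ 0.     0.     0.     1.   ]]
[[412.068   0.    316.384]
 [  0.    412.068 197.938]
 [  0.      0.      1.   ]] [[ 0.817 -0.328  0.475  0.012]
 [-0.577 -0.467  0.67  -0.767]
 [ 0.002 -0.821 -0.571  0.721]
 [ 0.     0.     0.     1.   ]]
{'clock': 0.1, 'joint_pos': array([-1.278,  0.333, -0.065,  1.461,  0.022,  1.35 , -0.089]), 'joint_velocities': array([-0.002, -0.003,  0.001, -0.002, -0.   ,  0.001, -0.002]), 'tau': array([  0.001, -62.675,   0.048, -39.243,   0.016,   0.007,   0.   ]), 'position': array([0.194, 0.594, 0.231]), 'ee_rot': array([ 0.157,  0.988, -0.001, -0.   ]), 'ft_force': array([-0.346, -0.536,  0.451]), 'torque': array([-0.054,  0.007, -0.001]), 'grasp_force': 0.0, 'grip_width': 1.0019263340492908}
0.0187
```

View pics/top0.png

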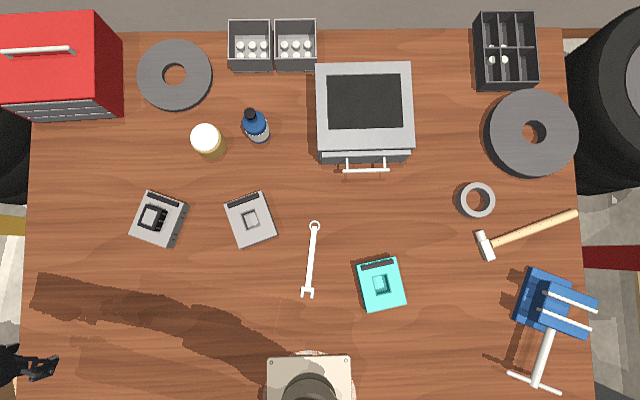

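View pics/side0.png

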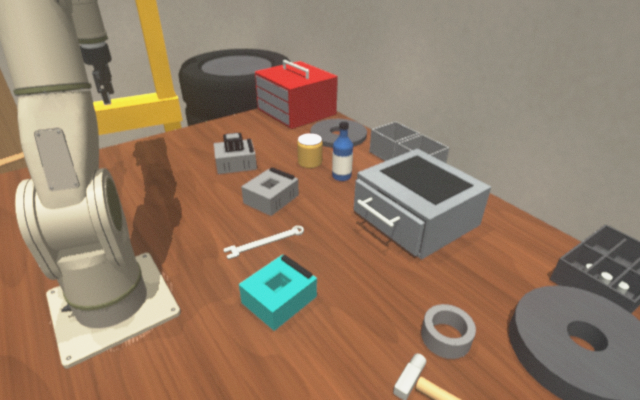

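Candidates for the dock (top view): (158,217) grey, with a black pack head in it; (250,219) grey with an open hole; (381,284) turquoise, which is ruled out. The one at (250,219) fits "empty grey dock". The handle is at about (366,170) top and (379,212) side. I'll confirm with one enlarged crop.

```bash
python3 - <<'E'
from h import *
t=cv2.imread('pics/top0.png');s=cv2.imread('pics/side0.png')
r=lambda im,x,y,w,h,k:cv2.resize(im[y:y+h,x:x+w],(w*k,h*k),interpolation=cv2.INTER_CUBIC)
A=np.vstack([r(t,215,180,80,60,5),r(t,325,140,80,60,5)])
B=np.vstack([r(s,230,155,80,60,5),r(s,345,180,80,60,5)])
cv2.imwrite('pics/crop1.png',np.hstack([A,B]))
E
```

```text
(no output)
```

View pics/crop1.png

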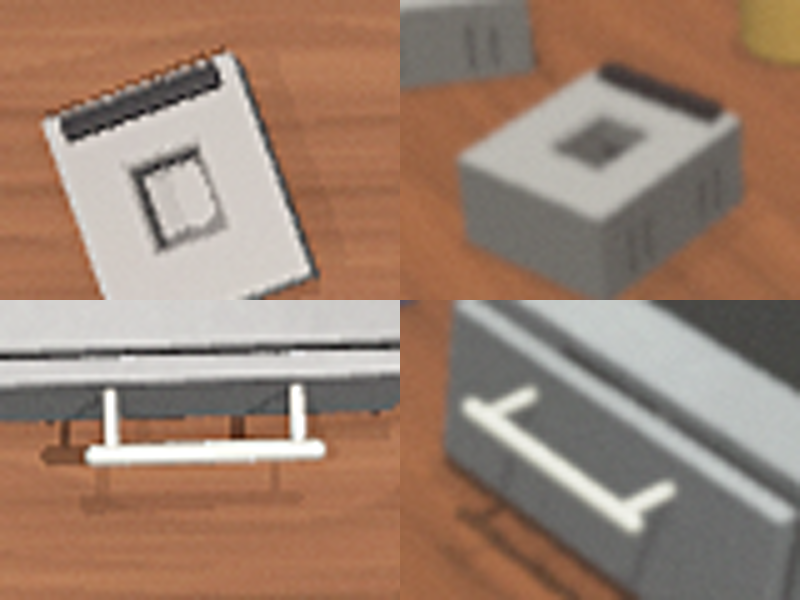

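The crop confirms it: the empty dock at (250,219) is grey with an open hole, ridge on its far side. The bar runs from about (342,171) to (390,170) in top and (357,200) to (393,225) in side.

```bash
python3 - <<'E'
from h import *
np.set_printoptions(precision=4,suppress=True)
T=lambda c,x,y,oy=0:((c[0]+.5)/5-.5+x,(c[1]-oy+.5)/5-.5+y)
L=tri(('top0',T((88,457),325,140,300)),('side0',T((466,404),265,180,300)))
Rr=tri(('top0',T((322,449),325,140,300)),('side0',T((637,524),265,180,300)))
print('handle',L,Rr,(L[0]+Rr[0])/2, np.linalg.norm(L[0]-Rr[0]))
d=L[0]-Rr[0];print('yaw',np.degrees(np.arctan2(-d[0],d[1])))
print('hole',tri(('top0',T((179,197),215,180)),('side0',T((602,141),150,155))))
print('nearR',tri(('top0',T((316,274),215,180)),('side0',T((603,221),150,155))))
for n,p in dict(fl=(45,118),fr=(235,52),nr=(316,274)).items(): print(n,atz('top0',T(p,215,180),.06))
for p in((130,165),(202,145),(228,225),(160,252)): print('h',atz('top0',T(p,215,180),.06))
o=manip.get_obs();print(R.from_quat(o['ee_rot']).as_matrix(),manip.camera('wrist')['mount'])
for n,p in dict(cabNL=(318,153),cabNR=(414,149),cabFL=(316,64),cabFR=(411,62)).items(): print(n,atz('top0',p,.128))
E
```

```text
handle (array([ 0.6158, -0.103 ,  0.0935]), [np.float64(0.001318464491973865), np.float64(0.0013184644919738081)]) (array([ 0.6176, -0.2302,  0.0945]), [np.float64(0.001294631600615692), np.float64(0.0012946316006155903)]) [ 0.6167 -0.1666  0.094 ] 0.12721908646914493
yaw 0.7855899103961389
hole (array([0.4931, 0.1504, 0.0609]), [np.float64(0.001095890937906317), np.float64(0.0010958909379064753)])
nearR (array([0.4499, 0.0754, 0.0633]), [np.float64(0.0017672276048413909), np.float64(0.001767227604841244)])
fl [0.5373 0.2244 0.06  ]
fr [0.5719 0.12   0.06  ]
nr [0.4485 0.0765 0.06  ]
h [0.5104 0.1779 0.06  ]
h [0.5206 0.1384 0.06  ]
h [0.4763 0.1244 0.06  ]
h [0.4623 0.1615 0.06  ]
[[-0.9506  0.3106 -0.0003]
 [ 0.3106  0.9506 -0.0012]
 [-0.0001 -0.0013 -1.    ]] [[ 0.0007 -0.9579 -0.2872  0.0732]
 [ 1.      0.0007 -0.0001 -0.0012]
 [ 0.0003 -0.2872  0.9579 -0.1416]
 [ 0.      0.      0.      1.    ]]
cabNL [ 0.6576 -0.0374  0.128 ]
cabNR [ 0.6638 -0.292   0.128 ]
cabFL [ 0.9029 -0.0372  0.128 ]
cabFR [ 0.905  -0.2952  0.128 ]
```

>>> step_arm:
  moves:
    - [0.65,423,-761,-10,0,0,-1.239]
    - [0.65,423,-761,-10,0,0,-1.239]
    - [0.65,423,-761,-10,0,0,-1.239]
    - [0.65,423,-761,-10,0,0,-1.239]
    - [0.65,423,-761,-10,0,0,-1.239]
    - [0.65,423,-761,-10,0,0,-1.239]
    - [0.65,423,-761,-10,0,0,-1.239]
    - [0.65,423,-761,-10,0,0,-1.239]
    - [0.65,423,-761,-10,0,0,-1.239]
    - [0.65,423,-761,-10,0,0,-1.239]

```text
clock: 1.15
position: [0.4375, 0.1551, 0.2257]
ee_rot: [0.702, 0.712, 0.0, -0.0]
ft_force: [2.3, 1.0, 1.1]
grip_width: 0.35
grasp_force: 0.0
```

>>> step_arm:
  moves:
    - [0.65,180,-322,-5,0,0,0]
    - [0.65,180,-322,-5,0,0,0]
    - [0.65,180,-322,-5,0,0,0]
    - [0.65,180,-322,-5,0,0,0]
    - [0.65,180,-322,-5,0,0,0]
    - [0.65,180,-322,-5,0,0,0]
    - [0.65,180,-322,-5,0,0,0]
    - [0.65,180,-322,-5,0,0,0]
    - [0.65,180,-322,-5,0,0,0]

```text
clock: 2.05
position: [0.6169, -0.1687, 0.2197]
ee_rot: [0.703, 0.711, -0.001, 0.0]
ft_force: [0.4, 0.4, -0.5]
grip_width: 0.355
grasp_force: 0.0
```

```bash
python3 - <<'E'
from h import *
snap('wrist','w1');o=manip.get_obs();print(o['position'],o['ee_rot'],o['ft_force'])
print(proj('w1',[.6167,-.1666,.09]),proj('w1',[.6158,-.103,.09]))
E
```

```text
[ 0.61674651 -0.16642408  0.21983083] [ 7.02319594e-01  7.11861328e-01 -7.82365344e-04 -1.55204748e-04] [-0.21138739  0.51222057 -0.9158595 ]
[321.31104212 183.90291807] [321.17764642 100.87684379]
```

View pics/w1.png

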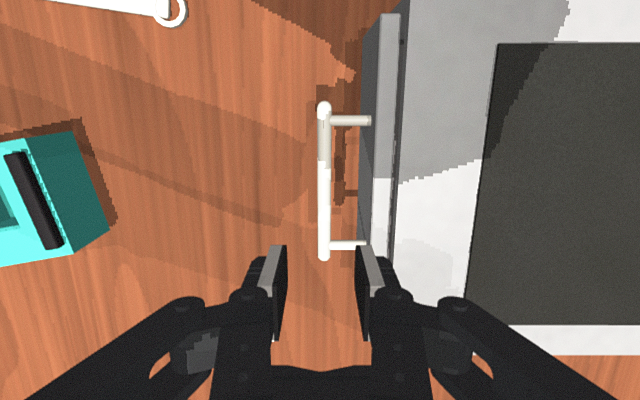

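The wrist view shows the bar at column 324, rows 101–261, about 2 mm further in x than expected. I'll descend with a 2 mm correction and grip.

>>> step_arm:
  moves:
    - [0.65,2,0,-50,0,0,0]
    - [0.65,2,0,-100,0,0,0]
    - [0.65,2,0,-125,0,0,0]
    - [0.65,2,0,-148,0,0,0]
    - [0.65,2,0,-148,0,0,0]
    - [1,2,0,-148,0,0,0]
    - [1,2,0,-148,0,0,0]
    - [1,2,0,-148,0,0,0]
    - [1,2,0,-148,0,0,0]
  grip_force: 30

```text
clock: 3.0
position: [0.6192, -0.1631, 0.0728]
ee_rot: [0.701, 0.713, 0.001, -0.001]
ft_force: [-1.3, 5.6, 2.9]
grip_width: 0.112
grasp_force: 29.5
```

>>> step_arm:
  moves:
    - [1,-10,0,0,0,0,0]
    - [1,-25,0,0,0,0,0]
    - [1,-45,-1,0,0,0,0]
    - [1,-65,-1,0,0,0,0]
    - [1,-85,-1,0,0,0,0]
    - [1,-105,-2,0,0,0,0]
    - [1,-120,-2,0,0,0,0]
    - [1,-130,-2,0,0,0,0]
    - [1,-135,-2,0,0,0,0]
    - [1,-135,-2,0,0,0,0]

```text
clock: 4.0
position: [0.4835, -0.1648, 0.0727]
ee_rot: [0.701, 0.713, 0.001, -0.001]
ft_force: [-2.4, 8.9, 4.7]
grip_width: 0.114
grasp_force: 30.4
```

>>> step_arm:
  moves:
    - [1,-4,0,0,0,0,0]
    - [1,-8,0,0,0,0,0]
    - [1,-12,0,0,0,0,0]
    - [1,-16,0,0,0,0,0]
    - [1,-16,0,0,0,0,0]

```text
clock: 4.5
position: [0.4756, -0.165, 0.0739]
ee_rot: [0.7, 0.714, 0.005, 0.006]
ft_force: [38.4, 3.1, -31.6]
grip_width: 0.116
grasp_force: 29.3
```

>>> step_arm:
  moves:
    - [1,8,0,0,0,0,0]
    - [0.65,8,0,0,0,0,0]
    - [0.65,8,0,0,0,0,0]
    - [0.65,8,0,40,0,0,0]
    - [0.65,8,0,90,0,0,0]
    - [0.2,28,-2,140,0,0,0]
    - [0,68,-2,180,0,0,0]
    - [0,108,-2,210,0,0,0]
    - [0,108,-2,210,0,0,0]
    - [0,108,-2,210,0,0,0]

```text
clock: 5.5
position: [0.5768, -0.1695, 0.2829]
ee_rot: [0.702, 0.713, -0.0, 0.001]
ft_force: [-0.8, -0.0, -1.5]
grip_width: 1.002
grasp_force: 0.0
```

```bash
python3 - <<'E'
from h import *
snap('wrist','w2');o=manip.get_obs();print(o['position'],o['ee_rot'],o['ft_force'])
snap('side','side1');snap('top','top1')
t=cv2.imread('pics/top1.png');s=cv2.imread('pics/side1.png');w=cv2.imread('pics/w2.png')
r=lambda im,x,y,w,h,k:cv2.resize(im[y:y+h,x:x+w],(w*k,h*k),interpolation=cv2.INTER_CUBIC)
A=np.vstack([r(t,300,120,133,100,3),r(s,320,150,133,100,3)])
cv2.imwrite('pics/c2.png',np.hstack([A[:400], np.zeros((400,1,3),np.uint8)]) if 0 else A)
E
```

```text
[ 0.57541404 -0.16976654  0.28197083] [ 7.01889738e-01  7.12285207e-01 -7.59176354e-04 -5.85636661e-05] [-0.03544467 -0.6834993   0.40499766]
```

View pics/w2.png

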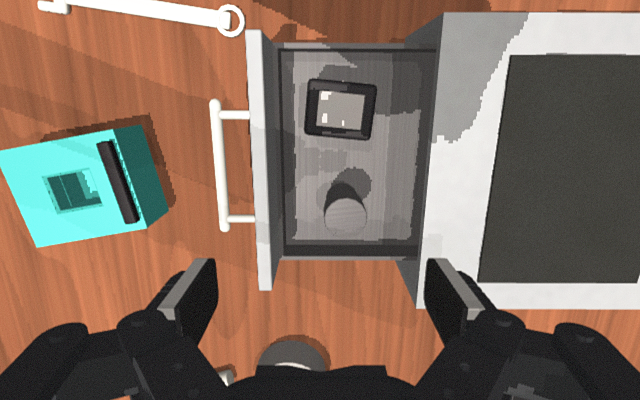

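The pack's black head has top corners at about (311,79),(376,85),(370,139),(306,133); the socket is at (345,213). I'll compute the pack position at 102 mm height, then take a second view with the tool rotated.

```bash
python3 - <<'E'
from h import *
np.set_printoptions(precision=4,suppress=True)
C=[atz('w2',p,.102) for p in((311,79),(376,85),(370,139),(306,133))]
for c in C: print(c)
print('c',np.mean(C,0),'socket',atz('w2',(345,213),.091))
for z in(.09,.102,.114): print(np.mean([atz('w2',p,z) for p in((311,79),(376,85),(370,139),(306,133))],0))
print('bar',atz('w2',(218,165),.09), 'panel', atz('w2',(262,160),.114), 'cab',atz('w2',(435,160),.128)); print(manip.get_obs()['joint_pos'])
E
```

```text
[ 0.5666 -0.0868  0.102 ]
[ 0.6233 -0.0908  0.102 ]
[ 0.6208 -0.1377  0.102 ]
[ 0.5625 -0.1332  0.102 ]
c [ 0.5933 -0.1121  0.102 ] socket [ 0.6015 -0.2131  0.091 ]
[ 0.594  -0.1127  0.09  ]
[ 0.5933 -0.1121  0.102 ]
[ 0.5926 -0.1116  0.114 ]
bar [ 0.4774 -0.1664  0.09  ] panel [ 0.5239 -0.1563  0.114 ] cab [ 0.6734 -0.1513  0.128 ]
[-0.3785  0.2986  0.7443  1.488  -0.2021  1.4355  0.3857]
```

>>> step_arm:
  moves:
    - [0.1,2,6,0,0,0,0.149]
    - [0.1,4,12,0,0,0,0.297]
    - [0.1,6,18,0,0,0,0.446]
    - [0.1,8,24,0,0,0,0.594]
    - [0.1,10,30,0,0,0,0.743]
    - [0.1,12,36,0,0,0,0.891]
    - [0.1,14,42,0,0,0,1.04]
    - [0.1,16,48,0,0,0,1.188]
    - [0.1,17,54,0,0,0,1.337]
    - [0.1,17,57,0,0,0,1.485]

```text
clock: 6.65
position: [0.5918, -0.1116, 0.2819]
ee_rot: [0.032, 0.999, 0.0, -0.001]
ft_force: [-0.4, 0.2, 0.8]
grip_width: 0.901
grasp_force: 0.0
```

>>> step_arm:
  moves:
    - [0.1,0,0,-15,0,0,0]
    - [0.1,0,0,-30,0,0,0]
    - [0.1,0,0,-30,0,0,0]

```text
clock: 6.95
position: [0.5911, -0.1119, 0.2491]
ee_rot: [0.037, 0.999, 0.0, -0.003]
ft_force: [-0.1, -0.2, 0.5]
grip_width: 0.899
grasp_force: 0.0
```

```bash
python3 - <<'E'
from h import *
snap('wrist','w3');o=manip.get_obs();print(o['position'],o['ee_rot'],o['ft_force'],o['joint_pos'])
for c in [(.5933,-.1121),(.5666,-.0868),(.6233,-.0908)]: print(proj('w3',[*c,.102]))
E
```

```text
[ 0.59177031 -0.11205053  0.25065585] [ 3.65368429e-02  9.99330972e-01  2.97827678e-05 -1.63308396e-03] [ 0.10934525 -0.13389393 -0.03490311] [-0.28781778  0.28871314  0.49634712  1.51784364 -0.13826399  1.37340317
  1.71646652]
[322.04488832 186.69239298]
[350.31013267 153.25517657]
[348.93641231 218.25538458]
```

View pics/w3.png

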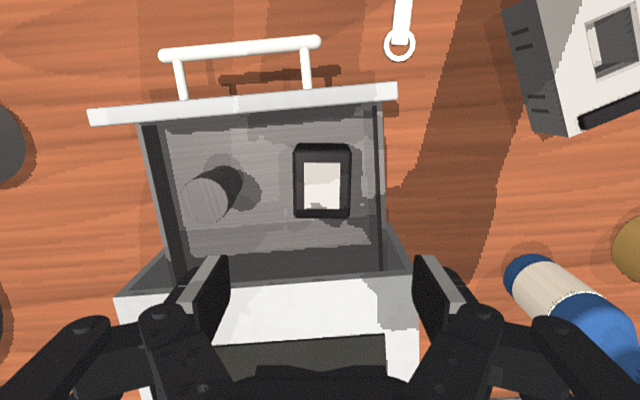

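The head's top face spans about (294,152)–(350,217), matching the prediction from the first view to within 2 px. That confirms the 102 mm height, position (0.592,-0.112) and yaw. I'll descend and grip.

>>> step_arm:
  moves:
    - [0.1,0,0,-45,0,0,0]
    - [0.1,0,0,-90,0,0,0]
    - [0.1,0,0,-130,0,0,0]
    - [0.1,0,0,-160,0,0,0]
    - [0.1,0,0,-180,0,0,0]
    - [0.1,0,0,-188,0,0,0]
    - [0.5,0,0,-188,0,0,0]
    - [1,0,0,-188,0,0,0]
    - [1,0,0,-188,0,0,0]
    - [1,0,0,-188,0,0,0]
  grip_force: 50

```text
clock: 8.0
position: [0.5939, -0.1121, 0.066]
ee_rot: [0.035, 0.999, 0.0, 0.001]
ft_force: [0.3, 0.1, 4.0]
grip_width: 0.583
grasp_force: 53.2
```

>>> step_arm:
  moves:
    - [1,0,0,15,0,0,0]
    - [1,0,0,50,0,0,0]
    - [1,0,0,95,0,0,0]
    - [1,0,0,140,0,0,0]
    - [1,0,15,165,0,0,0]
    - [1,-10,55,165,0,0,0.08]
    - [1,-20,100,165,0,0,0.18]
    - [1,-28,145,165,0,0,0.28]
    - [1,-36,190,165,0,0,0.38]
    - [1,-44,232,165,0,0,0.4]

```text
clock: 9.0
position: [0.548, 0.1219, 0.2306]
ee_rot: [-0.166, 0.986, 0.0, 0.0]
ft_force: [1.2, -0.0, -4.4]
grip_width: 0.575
grasp_force: 53.3
```

>>> step_arm:
  moves:
    - [1,0,0,0,0,0,0]
    - [1,0,0,0,0,0,0]
    - [1,0,0,0,0,0,0]

```text
clock: 9.3
position: [0.5492, 0.1186, 0.2301]
ee_rot: [-0.163, 0.987, -0.0, 0.0]
ft_force: [0.8, -0.4, -3.8]
grip_width: 0.58
grasp_force: 53.3
```

```bash
python3 - <<'E'
from h import *
snap('wrist','w4');o=manip.get_obs();print(o['position'],o['ee_rot'],o['ft_force'],o['grip_width'],o['joint_pos'])
print(proj('w4',[.4931,.1504,.06]))
E
```

```text
[0.54924296 0.1183811  0.23000073] [-1.63047348e-01  9.86618213e-01 -2.41183906e-04  7.56540573e-05] [ 0.39994243  0.10472029 -3.24398604] 0.5798075111199839 [-0.56437943  0.19139905  0.31015257  1.65063328 -0.05963469  1.30882705
  1.65426562]
[377.07708037 129.83835724]
```

View pics/w4.png

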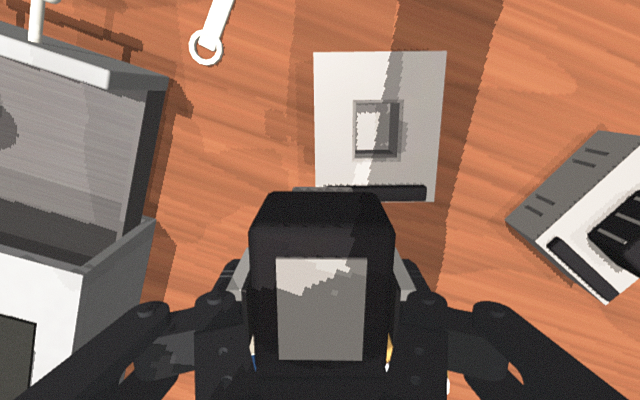

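```bash
python3 - <<'E'
from h import *
w=cv2.imread('pics/w4.png');r=lambda im,x,y,w,h,k:cv2.resize(im[y:y+h,x:x+w],(w*k,h*k),interpolation=cv2.INTER_CUBIC)
cv2.imwrite('pics/c4.png',np.hstack([r(w,340,85,80,90,5),np.vstack([r(w,300,40,160,50,2),r(w,300,170,160,50,2),r(w,240,230,160,150,2)[:250]])]))
E
```

```text
(no output)
```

View pics/c4.png

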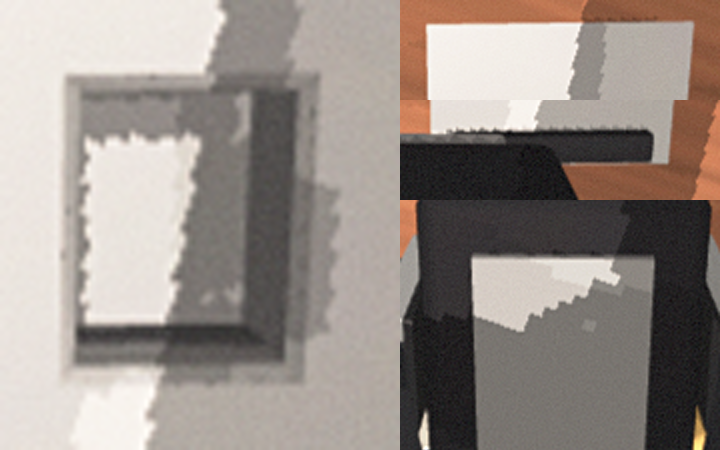

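```bash
python3 - <<'E'
from h import *
np.set_printoptions(precision=4,suppress=True)
q=lambda L:np.array([atz('w4',((c[0]+.5)/5-.5+340,(c[1]+.5)/5-.5+85),.06) for c in L])
for L in([(82,90),(300,90),(285,365),(75,365)],[(65,75),(320,73),(305,382),(62,380)]):
    P=q(L);print(P.mean(0),[np.linalg.norm(P[i]-P[i-1]) for i in range(4)])
    for a,b in((3,0),(2,1),(1,0),(2,3)):
        d=P[b]-P[a];print(np.degrees(np.arctan2(d[1],d[0]))%90)
D=np.array([atz('w4',p,.06) for p in((313.2,52),(446.5,50.5),(434,201.5))]);print(D,(D[0]+D[2])/2)
for a,b in((1,0),(2,1)):
    d=D[b]-D[a];print('dock',np.degrees(np.arctan2(d[1],d[0]))%90,np.linalg.norm(d))
o=manip.get_obs();m=R.from_quat(o['ee_rot']).as_matrix();print('tool y',np.degrees(np.arctan2(m[1,1],m[0,1]))-90,o['position'])
H=np.array([atz('w4',p,o['position'][2]+.038) for p in((276,258),(366,258),(369,360),(279,360))]);print(H,H.mean(0)-o['position'],np.linalg.norm(H[0]-H[1]),np.linalg.norm(H[1]-H[2]))
for a,b in((0,3),(1,2)):
    d=H[b]-H[a];print('lab',np.degrees(np.arctan2(d[1],d[0])))
print('tri hole',tri(('w4',(377.5,129.5)),('top0',(250.4,219)),('side0',(270.1,182.8))))
E
```

```text
[0.4939 0.1503 0.06  ] [np.float64(0.04742203873404302), np.float64(0.037242403573294613), np.float64(0.047416691904691374), np.float64(0.03749822025504206)]
18.976765584037878
19.285900041386668
18.838128990328514
18.848299088057317
[0.4939 0.1508 0.06  ] [np.float64(0.05260813637551074), np.float64(0.04343980117931758), np.float64(0.053291433542095826), np.float64(0.04352289469636111)]
19.743360916976656
19.82088324220325
19.270566389398894
18.371880076747544
[[0.4513 0.0776 0.06  ]
 [0.4149 0.1808 0.06  ]
 [0.5371 0.2243 0.06  ]] [0.4942 0.1509 0.06  ]
dock 19.428099911822287 0.10939226641703882
dock 19.59836512121194 0.1297277029667138
tool y 18.767638951250703 [0.5492 0.1184 0.23  ]
[[0.5327 0.0968 0.268 ]
 [0.5233 0.1244 0.268 ]
 [0.5603 0.1397 0.268 ]
 [0.5707 0.1094 0.268 ]] [-0.0025 -0.0008  0.038 ] 0.029143845373887395 0.04005920573787842
lab 18.284237330732726
lab 22.480875465113034
tri hole (array([0.493 , 0.1504, 0.061 ]), [np.float64(0.00039485834165995775), np.float64(0.0010549836547754615), np.float64(0.001435303296661741)])
```

>>> step_arm:
  moves:
    - [1,-27,16,0,0,0,0.009]
    - [1,-53,33,-20,0,0,0.009]
    - [1,-53,33,-60,0,0,0.009]
    - [1,-53,33,-95,0,0,0.009]
    - [1,-53,33,-112,0,0,0.009]
    - [1,-53,33,-112,0,0,0.009]
    - [1,-53,33,-112,0,0,0.009]
    - [1,-53,33,-112,0,0,0.009]

```text
clock: 10.15
position: [0.4971, 0.1529, 0.1192]
ee_rot: [-0.168, 0.986, 0.0, 0.001]
ft_force: [0.0, 0.5, -2.7]
grip_width: 0.58
grasp_force: 53.6
```

```bash
python3 - <<'E'
from h import *
o=manip.get_obs();m=R.from_quat(o['ee_rot']).as_matrix();print(np.degrees(np.arctan2(m[1,1],m[0,1]))-90,o['position'],m[:,2],o['ft_force'],o['grip_width'])
E
```

```text
19.373652404058163 [0.49714871 0.15294214 0.11919367] [ 0.00218115  0.00104088 -0.99999708] [ 0.0362985   0.47129055 -2.658595  ] 0.5798988134816201
```

>>> step_arm:
  moves:
    - [1,-1,-1.5,0,0,0,0]
    - [1,-1,-1.5,-5,0,0,0]
    - [1,-1,-1.5,-9,0,0,0]
    - [1,-1,-1.5,-12,0,0,0]
    - [1,-1,-1.5,-15,0,0,0]
    - [1,-1,-1.5,-15,0,0,0]

```text
clock: 10.75
position: [0.4947, 0.1515, 0.102]
ee_rot: [-0.169, 0.986, -0.0, -0.0]
ft_force: [0.1, -0.2, -4.7]
grip_width: 0.584
grasp_force: 53.7
```

It's about 8 mm into the hole with no contact force, so I'll continue down.

>>> step_arm:
  moves:
    - [1,0,0,-6,0,0,0]
    - [1,0,0,-12,0,0,0]
    - [1,0,0,-18,0,0,0]
    - [1,0,0,-24,0,0,0]
    - [1,0,0,-28,0,0,0]
    - [1,0,0,-31,0,0,0]
    - [1,0,0,-34,0,0,0]
    - [1,0,0,-34,0,0,0]

```text
clock: 11.55
position: [0.4951, 0.1517, 0.07]
ee_rot: [-0.169, 0.986, 0.0, -0.0]
ft_force: [-8.6, -1.5, 14.1]
grip_width: 0.578
grasp_force: 55.9
```

>>> step_arm:
  moves:
    - [0.15,0,0,1,0,0,0]
    - [0.15,0,0,1,0,0,0]
    - [0.15,0,0,1,0,0,0]
    - [0.15,0,0,1,0,0,0]
    - [0.15,0,0,20,0,0,0]
    - [0.15,0,0,60,0,0,0]
    - [0.15,0,0,110,0,0,0]
    - [0.15,0,0,160,0,0,0]
    - [0.15,30,-40,160,0,0,0]
    - [0.15,60,-80,160,0,0,0]

```text
clock: 12.55
position: [0.5564, 0.0721, 0.2308]
ee_rot: [-0.171, 0.985, 0.001, 0.002]
ft_force: [0.8, -1.1, -0.7]
grip_width: 0.853
grasp_force: 0.0
```

>>> step_arm:
  moves:
    - [0.15,0,0,0,0,0,0]
    - [0.15,0,0,0,0,0,0]

```text
clock: 12.75
position: [0.5553, 0.0704, 0.2283]
ee_rot: [-0.168, 0.986, -0.0, -0.0]
ft_force: [-0.6, 0.6, 0.2]
grip_width: 0.846
grasp_force: 0.0
```

```bash
python3 - <<'E'
from h import *
snap('wrist','w5');snap('side','side5');snap('top','top5')
o=manip.get_obs();print(o['position'],o['ft_force'])
C=lambda a,b,h:[.494+a*np.cos(.337)-b*np.sin(.337),.1506+a*np.sin(.337)+b*np.cos(.337),h]
s=cv2.imread('pics/side5.png');r=lambda im,x,y,w,h,k:cv2.resize(im[y:y+h,x:x+w],(w*k,h*k),interpolation=cv2.INTER_CUBIC)
w=cv2.imread('pics/w5.png')
for z in(.06,.106): print(z,[proj('side5',C(a,b,z)).round(1) for a,b in((-.031,.025),(-.031,-.025),(.031,-.025))])
t=cv2.imread('pics/top5.png')
cv2.imwrite('pics/c5.png',np.hstack([np.vstack([r(s,230,140,80,60,5),r(s,330,140,160,120,2)[:,:400] if 0 else cv2.resize(s[140:260,330:490],(400,300))]),np.vstack([cv2.resize(t[110:230,200:360],(400,300)),cv2.resize(t[90:240,310:510],(400,300))])]))
E
```

```text
[0.55450344 0.07288724 0.22836761] [-0.54671343  0.33814817 -0.91725566]
0.06 [array([256.5, 184.9]), array([269.4, 190.4]), array([283.1, 181. ])]
0.106 [array([255.2, 171.5]), array([268.4, 176.9]), array([282.4, 167.7])]
```

View pics/c5.png

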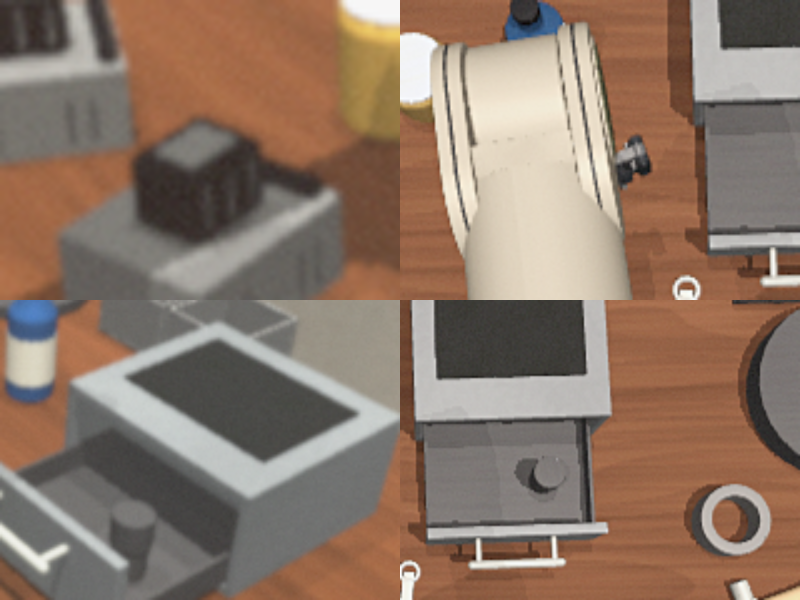

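The drawer is fully open with the socket still in it, and the pack is in the dock. The head appears about 2 px high in the side view, so I'll press its top with closed fingers to make sure it's home, which also measures its height (it should be 106 mm).

>>> step_arm:
  moves:
    - [1,-30,40,0,0,0,0]
    - [1,-60,79,0,0,0,0]
    - [1,-60,79,-40,0,0,0]
    - [1,-60,79,-80,0,0,0]
    - [1,-60,79,-105,0,0,0]
    - [1,-60,79,-113,0,0,0]
    - [1,-60,79,-116,0,0,0]
    - [1,-60,79,-116,0,0,0]
  grip_force: 20

```text
clock: 13.7
position: [0.4954, 0.1512, 0.1136]
ee_rot: [-0.169, 0.986, 0.0, 0.001]
ft_force: [-0.0, -1.2, -0.6]
grip_width: -0.001
grasp_force: 0.0
```

>>> step_arm:
  moves:
    - [1,0,0,-2,0,0,0]
    - [1,0,0,-4,0,0,0]
    - [1,0,0,-5,0,0,0]
    - [1,0,0,-5,0,0,0]

```text
clock: 14.1
position: [0.4951, 0.1506, 0.1077]
ee_rot: [-0.169, 0.986, 0.0, 0.0]
ft_force: [-1.2, 1.1, -0.2]
grip_width: -0.002
grasp_force: 0.0
```

>>> step_arm:
  moves:
    - [1,0,0,-1,0,0,0]
    - [1,0,0,-2,0,0,0]
    - [1,0,0,-3,0,0,0]
    - [1,0,0,-3,0,0,0]

```text
clock: 14.5
position: [0.4952, 0.1507, 0.1061]
ee_rot: [-0.169, 0.986, 0.0, 0.0]
ft_force: [-7.1, -3.1, 17.1]
grip_width: 0.001
grasp_force: 8.7
```

>>> step_arm:
  moves:
    - [1,0,0,-1,0,0,0]
    - [1,0,0,-2,0,0,0]
    - [1,0,0,-2,0,0,0]

```text
clock: 14.8
position: [0.4953, 0.1507, 0.1059]
ee_rot: [-0.169, 0.986, 0.001, 0.0]
ft_force: [-17.3, -5.8, 39.3]
grip_width: 0.002
grasp_force: 19.5
```

>>> step_arm:
  moves:
    - [1,0,0,10,0,0,0]
    - [1,0,0,50,0,0,0]
    - [1,0,0,100,0,0,0]
    - [1,0,0,140,0,0,0]
    - [1,0,0,140,0,0,0]

```text
clock: 15.3
position: [0.4974, 0.1514, 0.2485]
ee_rot: [-0.169, 0.986, 0.001, 0.004]
ft_force: [0.9, -0.4, 0.4]
grip_width: -0.0
grasp_force: 0.0
```

```bash
python3 -c "
from workcell import manip
print(manip.hand_in())"
```

```text
the job is handed in; nothing more can be done
None
```

I pulled the drawer out to its stop and left it open with the wrench socket inside. The battery pack is in the empty grey dock, fully home: its top reads 106 mm and stayed there when pressed with 39 N. The job was handed in at about 15 s, but no verdict came back.

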